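# Hang the counting grid on the light box's twin pins

## Task

The counting grid has been put back carelessly on the sloping light box: it only stands on the two little ledges and leans on the tips of the pins. With the fingertips push it square under the pins and then gently up the slope, feeling for the pins, until both of its holes drop over both pins together, and do not force it against them: its window cracks. Leave it hanging there, flat on the panel all over, and leave everything else on the bench where it is.

Things in the scene. Friction and masses are not known exactly. Their poses are not given: they have to be found in the camera images.
- lightbox: The base under the sloping panel of the light box (fixed; its place and heading on the bench vary): 260 x 300 mm, 30 mm high, with a low control strip in front and two struts behind. Origin: centre of its underside; x points to its back, y to its left.
- panel: The light box's sloping white panel, fixed on the base: 230 mm up the slope, 320 mm wide, 25 mm thick, rising at 35 degrees away from its front edge, whose upper corner is 58 mm above the bench. Origin: middle of that front upper edge, on the face. x points up the slope along the face, y to the left along the width, z square out of the face.
- ledge_left (a point): Middle, on the panel's face, of the upper side of the left ledge, at x = 30, y = 72.5 mm of the panel's frame. The ledge is an aluminium bar 45 mm long (y), 8 mm wide (down the slope from here), 10 mm high out of the face.
- ledge_right (a point): The same for the right ledge, at x = 30, y = -72.5 mm. Between the two ledges 100 mm of the face are free.
- pin_track (a point): Point on the panel's face at x = 153, y = 0 mm of its frame: middle of the track of the pin bar, a flush steel strip across the whole panel with a black thumbscrew at each end. On it two steel pins, 9 mm thick, tips bevelled by 1.5 mm, stand 12 mm out of the face at y = 65 and y = -65 mm. The bar is clamped anywhere from 13 mm below this point to 13 mm above it: its setting is not given.
- grid: The counting grid: a flat rigid loose plate, 140 mm (its x) x 200 mm (its y) x 6 mm, an aluminium frame round a clear ruled window that cracks under more than 25 N; 0.25 to 0.5 kg. Origin: centre of its underside; x points to its upper edge (near the holes), y left, z out of its upper face. It slides down to the ledges when let go, unless it hangs on the pins; pushing it takes 2 to 7 N.
- hole_left (a point): Centre, at the underside, of the grid's left hole: 30 mm up (x) and 65 mm left (y) of the grid's origin; round, 11 mm in diameter, right through. At the start the grid stands up to 30 mm too far to one side, the upper part leaning on the pin tips and hiding them, and the holes are 9 to 36 mm too low.
- hole_right (a point): Centre, at the underside, of the right hole: 30 mm up, 65 mm right of the grid's origin; 11 mm in diameter. Hung, the grid lies flat on the face, the pins stand 6 mm out through the holes and hold it. It may catch on the bevel of the pin tips without dropping; a light press then sends it home.
- dish: A closed culture dish, 90 mm across, 15 mm high, lying on the bench to the right of the light box; origin at the centre of its underside.
- dish_stack: A stack of three such dishes, 46 mm high, on the bench to the left of the light box; origin at the centre of its underside.
- marker: A felt marker, 130 mm long, 13 mm thick, lying on the bench in front of the light box; origin at the middle of its underside.
- tip_box: A pipette tip box, 82 x 122 mm, 93 mm high, on the left of the bench; origin at the centre of its underside.
- tube_rack: A red rack of tubes, 85 x 206 mm, 113 mm high, on the right of the bench; origin at the centre of its underside.
Things that resemble listed ones, but are neither listed nor needed, are in the scene too. Of the things like the grid, leave any that is green; of the rest the larger one is meant.

How it is judged (in metres and radians):
At the end, for the whole second after the job is handed in: The grid hangs at rest with both pins through both holes: flat on the panel's face (origin within 2 mm of it, parallel within 0.02 rad), its origin 107 to 138 mm up the slope from the front edge and within 4 mm of the panel's middle, square to it within 0.05 rad (angle between the z axis of grid and the z axis of panel, either way round below 0.02 rad and z of grid in the frame of panel between -0.002 and 0.002 m and x of grid in the frame of panel between 0.107 and 0.138 m and y of grid in the frame of panel between -0.004 and 0.004 m and angle between the x axis of grid and the x axis of panel, either way round below 0.05 rad and linear speed of grid below 0.01 m/s); the robot touches nothing.
It fails at once if the robot pushes or presses on the grid with more than 25 N (contact force between any of the fingers, the arm and grid above 25 N).
It fails at once if a dish, the dish stack, the marker, the tip box or the tube rack is moved by more than 15 mm (distance of any of dish, dish_stack, marker, tip_box, tube_rack from where it was at the start of the episode above 0.015 m).
It also fails if it takes over 64 s, if anything falls off the work surface, if the arm or the gripper's body presses on something with over 40 N, if the wrist force passes 120 N, or if a joint passes its speed limit or range.

## Robot

A 7-joint arm with a two-finger parallel gripper is mounted at the origin on the work surface. World frame = base frame: x ahead of the robot, y to its left, z up, the work surface at z = 0. Lengths are in mm, angles in rad, forces in N, time in s.
With the tool pointing down it reaches from about 400 to 900 mm from the base axis. Payload 5.6 kg.
Tool frame: the origin (TCP) lies midway between the tips of the shut fingers; the grasp point (between the pads) lies 19 mm behind it (r.grip_depth is the distance from the TCP to the grasp point, in mm); z points along the fingers, y is the direction in which the jaws open and shut (so a half turn about z gives the same grasp; the last joint's range is limited). The gripper opens to 92 mm and grips with 3 to 60 N. Pads are 20 mm wide; open, the fingers measure 128 mm over their backs; the gripper's body (75 mm by 189 mm) begins 69 mm behind the grasp point.
Start: joints at [-0.043, 0.468, -0.012, 1.603, 0.006, 1.071, -0.056], TCP at [650.007, -0.044, 214.592] pointing down, gripper open.
Joint ranges: [-2.53, 2.53], [-0.31, 2.02], [-1.57, 1.55], [0.28, 2.44], [-1.29, 4.43], [0.15, 1.84], [-2.92, 2.92]. Speed limits (rad/s): [2.57, 2.57, 3.14, 3.14, 3.14, 3.14, 3.14].

## Interface

Orientations are given as a unit quaternion [x, y, z, w].
In Python, from station import r gives the robot as it stands.
- The arm moves only by the tool play_rows, never from a script. Its argument "rows" is a list of rows, each an object of numbers: "tx", "ty", "tz": the shift along the tool's x, y, z in mm; "wx", "wy", "wz": the turn, a rotation vector about the tool's x, y, z in degrees; "gripper": the finger opening in mm, from 0 to 91.9. A call has 1 to 10 rows; each row shifts and turns the commanded pose from where the row before left it, along the tool's axes as they then stand; what a row does not reach is not made up. A row lasts 1/8 s, in which the tool goes at most 62.5 mm and 10.7 degrees, less where a joint would pass 70% of its speed; a pose out of reach is approached as far as the arm can. A call is refused whole if a number of a shift passes 62.5 or a number of a turn 10.7, either way. A call with a gripper value outside its range is refused whole. The fingers move at their own pace and stop on an object; "squeeze" is the grip in N (left out, the last holds). Time passes only in rows, so rows that do not move let the fingers close. It gives the time, the measured TCP pose, the force and the opening at its end, in the units of the state.
- r.read_state(): the state, without advancing time (a new reading comes with each control period).
- r.snapshot(name): name is "scene" or "side" or "wrist"; returns the picture (480x640x3 uint8, red, green, blue); there is no depth.
- r.camera_model(name): a dict with "fx", "fy", "cx", "cy" (pixels), "dist_coeffs" ([k1, k2, p1, p2, k3] as OpenCV has them; the pictures are not rectified), "R" (3x3) and "t" (3): a world point X has camera coordinates R X + t; the wrist camera has in their place "T_tool_cam" (4x4, takes a point from camera to tool coordinates, whose origin is the TCP and whose axes are the flange's). Camera axes: x right, y down, z forward; pixel columns grow to the right and rows downward; lengths in mm; the calibration is good to about 2 mm. A picture is of the moment at which its call begins: read the wrist's pose just before it. camera_model takes no time and is no camera call.
- r.job_done(): hands the job in, once; it reports no verdict.
Trained networks look in the newest picture that a camera, given by its name, has taken for a name from the list of things; names that differ only in an ending like _2 or _b are one class to them, and where a whole thing is asked for, a point or a joint stands for the part that bears it (a point fixed in the world has none). Each returns a list of dicts, best first, with "p" (0 to 1); they miss things now and then, are a little off and sometimes report something else, mostly with a low value. They report only what shows in the picture. A call takes as long as a camera call. They do not tell look-alikes from the thing itself.
- r.boxes_of(camera, name): "extent" ([left, top, right, bottom] as shares, 0 to 1, of the picture: columns of its width, rows of its height, round what is visible of it).
The state is a dict: "clock": time; "q": joint angles; "qd": joint speeds; "tau": joint torques, N m; "tool_pos": TCP position; "eef_rot": TCP orientation; "wrist_force": force on the tool from outside, world axes, zero at the start; "wrist_torque": the same for the moment, N m; "gripper_width": finger opening in mm.
Only numpy, scipy, OpenCV 4.12 (cv2) and the standard library are available. Lean on these libraries where they do the work, as an engineer would, in place of code of your own. Each camera call takes 0.05 s, during which the arm holds its last target. There are 200 camera calls.

## Working session

There is one attempt and no reset: what is moved stays moved. The work goes in short steps, Python scripts to look and compute and a tool call to move; the robot and the scene stay as the last step left them, time stands still between calls to the robot, and variables do not carry over. Pictures are saved under pics/ and viewed, about 8 in all and at most 12, crops included, and the job is handed in when it is done.

Besides the shell and the picture viewer there is one more tool, called after ">>>" as a command line: name --argument value ..., lists and objects as JSON in quotes. play_rows: Moves the arm, as the interface text tells. Its arguments: {"type":"object","properties":{"rows":{"type":"array","items":{"type":"object","properties":{"tx":{"type":"number"},"ty":{"type":"number"},"tz":{"type":"number"},"wx":{"type":"number"},"wy":{"type":"number"},"wz":{"type":"number"},"gripper":{"type":"number"}}}},"squeeze":{"type":"number"}},"required":["rows"]}

```bash
mkdir -p pics; ls
python3 - <<'E'
from station import r
import cv2,numpy as np
s=r.read_state();print(s)
for n in("scene","side","wrist"):
    im=r.snapshot(n);cv2.imwrite(f"pics/{n}0.png",im[:,:,::-1])
    m=r.camera_model(n);print(n,{k:np.round(v,4).tolist() for k,v in m.items()})
    for o in("grid","panel","lightbox","pin_track","hole_left","ledge_left","dish","marker"):
        try:
            print(o,[(np.round(np.array(b["extent"])*[640,480,640,480]).tolist(),round(b["p"],2)) for b in r.boxes_of(n,o)][:3])
        except Exception as e: print(o,e)
E
```

```text
pics
{'clock': 0.0, 'q': array([-0.0429667 ,  0.46837055, -0.01161376,  1.60362391,  0.00602569,
        1.07142771, -0.05630083]), 'qd': array([-0.00014321,  0.00128404,  0.00013852, -0.00169815, -0.00096304,
       -0.00042271,  0.0011309 ]), 'tau': array([-3.39112758e-04, -5.20573139e+01, -1.31628491e-02, -2.43752271e+01,
       -5.67366311e-02,  1.73054746e-02,  1.50106093e-04]), 'tool_pos': array([ 6.49404386e+02, -9.34118503e-02,  2.13644567e+02]), 'eef_rot': array([ 7.07133369e-01,  7.07079623e-01, -6.83209572e-04, -5.82242919e-04]), 'wrist_force': array([0.25505035, 0.2193132 , 0.30457985]), 'wrist_torque': array([ 0.03652283,  0.00801969, -0.00017403]), 'gripper_width': 91.58291052976571}
scene {'fx': 568.7871, 'fy': 568.7871, 'cx': 308.8342, 'cy': 235.0124, 'dist_coeffs': [-0.0622, 0.0, 0.0, 0.0, 0.0], 'R': [[0.6447, 0.7644, 0.0078], [0.5461, -0.4534, -0.7044], [-0.535, 0.4583, -0.7097]], 't': [-306.8509, -195.0287, 1698.3082]}
grid [([273.0, 240.0, 370.0, 270.0], 0.97), ([315.0, 176.0, 394.0, 210.0], 0.79), ([172.0, 237.0, 239.0, 275.0], 0.55)]
panel [([255.0, 227.0, 424.0
[... 1365 characters left out ...]
1, -0.9608, -0.2773, 79.2184], [1.0, -0.0002, 0.0005, -0.1533], [-0.0006, -0.2773, 0.9608, -168.6182], [0.0, 0.0, 0.0, 1.0]]}
grid [([145.0, 137.0, 293.0, 465.0], 0.95), ([0.0, 302.0, 67.0, 344.0], 0.6), ([1.0, 1.0, 12.0, 12.0], 0.59)]
panel [([133.0, 20.0, 467.0, 480.0], 0.71)]
lightbox [([102.0, 18.0, 462.0, 478.0], 0.73)]
pin_track [([130.0, 17.0, 462.0, 478.0], 0.45)]
hole_left [([0.0, 0.0, 15.0, 12.0], 0.72), ([1.0, 300.0, 67.0, 346.0], 0.69)]
ledge_left [([133.0, 17.0, 465.0, 479.0], 0.7)]
dish [([156.0, 427.0, 201.0, 449.0], 0.71), ([131.0, 19.0, 465.0, 479.0], 0.33), ([144.0, 137.0, 293.0, 467.0], 0.23)]
marker [([73.0, 169.0, 94.0, 299.0], 0.8), ([148.0, 137.0, 295.0, 472.0], 0.72)]
```

Run:
```python
import cv2,numpy as np
a=cv2.imread("pics/scene0.png")[150:390,130:450];b=cv2.imread("pics/side0.png")[130:370,180:500]
w=cv2.imread("pics/wrist0.png")
cv2.imwrite("pics/v1.png",np.vstack([cv2.resize(np.hstack([a,b]),(800,300))]))
cv2.imwrite("pics/v2.png",cv2.resize(w,(800,600),interpolation=cv2.INTER_CUBIC))
```

```text
(no output)
```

View pics/v1.png

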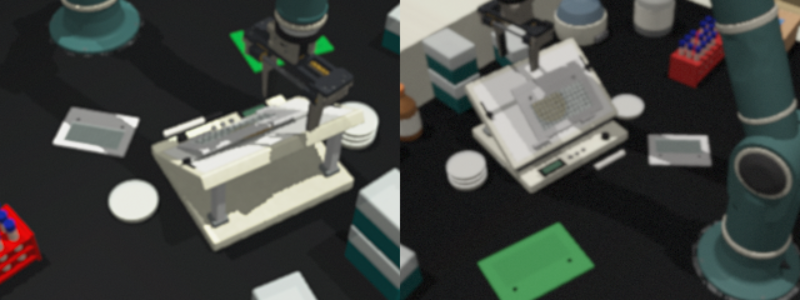

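View pics/v2.png

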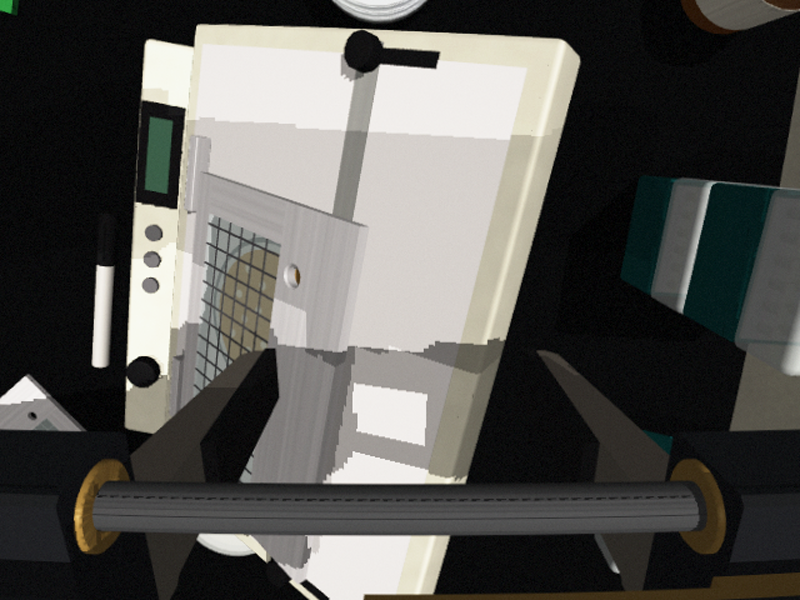

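The wrist view shows the panel with its front-left corner at about (156,20) and back-left at (460,38) in 640-wide pixels. The grid's left hole is near (233,221), and the grid is displaced to the right. I'll back off for a full view.

>>> play_rows --rows '[{"tz": -40, "tx": -35}, {"tz": -40, "tx": -35}, {"tz": -40, "tx": -35}, {"tz": -20, "tx": -20}, {}]'

```text
$.rows[0]: bad value
```

```bash
cat > h.py <<'E'
from station import r
import cv2,numpy as np
from scipy.spatial.transform import Rotation as Ro
def snap(name):
    s=r.read_state();im=r.snapshot("wrist");cv2.imwrite(f"pics/{name}.png",im[:,:,::-1])
    m=r.camera_model("wrist")
    np.savez(f"pics/{name}.npz",p=s["tool_pos"],q=s["eef_rot"],T=m["T_tool_cam"],K=np.array([[m["fx"],0,m["cx"]],[0,m["fy"],m["cy"]],[0,0,1]]),d=m["dist_coeffs"])
    return im
def proj(name,X):
    z=np.load(f"pics/{name}.npz");A=np.eye(4);A[:3,:3]=Ro.from_quat(z["q"]).as_matrix();A[:3,3]=z["p"]
    C=np.linalg.inv(A@z["T"]);X=np.atleast_2d(X)
    return cv2.projectPoints(X.astype(float),cv2.Rodrigues(C[:3,:3])[0],C[:3,3],z["K"],z["d"])[0][:,0]
def panelT(a):  # a = x,y of panel origin, yaw
    R=Ro.from_euler("z",a[2]).as_matrix()@Ro.from_euler("y",-np.radians(35)).as_matrix()
    return R,np.array([a[0],a[1],58.])
def P2W(a,X):
    R,t=panelT(a);return np.atleast_2d(X)@R.T+t
E
python3 - <<'E'
from h import *
im=snap("w1");cv2.imwrite("pics/w1v.png",cv2.resize(im[:,:,::-1],(800,600),interpolation=cv2.INTER_CUBIC));print(r.read_state()["tool_pos"],r.read_state()["clock"])
E
```

```text
[6.49987389e+02 7.46195075e-03 2.14586139e+02] 1.4
```

View pics/w1v.png

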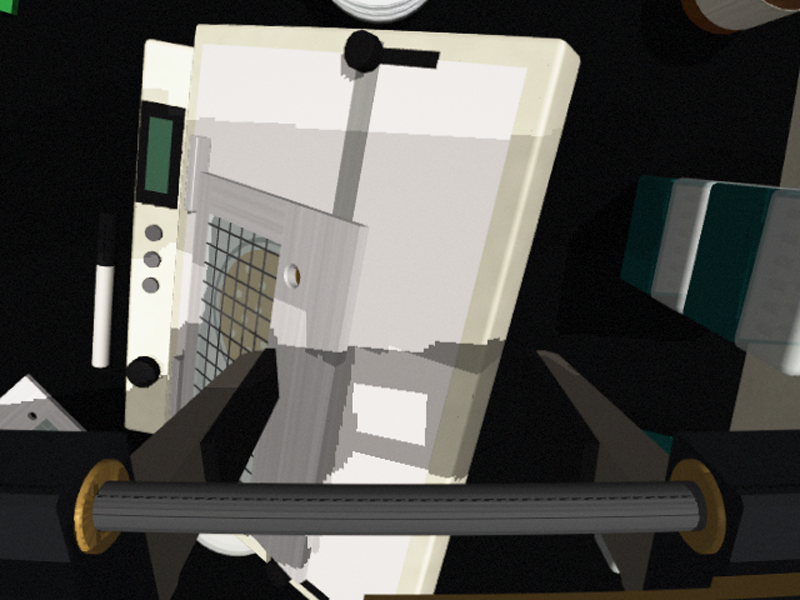

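The move was refused, so this is the same view as before. I'll retry with every field given.

>>> play_rows --rows '[{"tx": -35, "ty": 0, "tz": -40, "wx": 0, "wy": 0, "wz": 0, "gripper": 91}, {"tx": -35, "ty": 0, "tz": -40, "wx": 0, "wy": 0, "wz": 0, "gripper": 91}, {"tx": -35, "ty": 0, "tz": -40, "wx": 0, "wy": 0, "wz": 0, "gripper": 91}, {"tx": -20, "ty": 0, "tz": -20, "wx": 0, "wy": 0, "wz": 0, "gripper": 91}, {"tx": 0, "ty": 0, "tz": 0, "wx": 0, "wy": 0, "wz": 0, "gripper": 91}]'

```text
clock: 2.02
tool_pos: [650.4, -127.3, 356.3]
eef_rot: [0.708, 0.706, 0.001, 0.002]
wrist_force: [-0.3, 1.3, -0.7]
gripper_width: 91.0
```

Run:
```python
from h import *
im=snap("w2");cv2.imwrite("pics/w2v.png",cv2.resize(im[:,:,::-1],(800,600),interpolation=cv2.INTER_CUBIC));print(r.read_state()["tool_pos"],r.read_state()["clock"])
```

```text
[ 649.94317654 -125.12196286  354.52124719] 2.075
```

View pics/w2v.png

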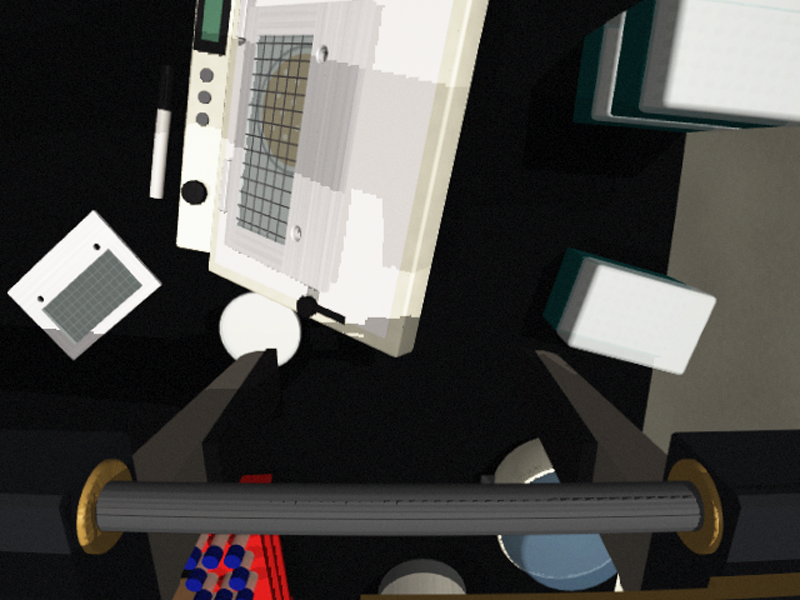

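```bash
cat > fit.py <<'E'
from h import *
from scipy.optimize import least_squares
obs=[("w1",156,20,[0,160,0]),("w1",461,36,[230,160,0]),("w2",168,215,[0,-160,0]),("w2",326,285,[230,-160,0])]
# grid points in grid frame
g=[("w1",233,221,[30,65,6]),("w1",164,137.5,[-70,100,6]),("w1",294,181.5,[70,100,6]),("w2",257,43,[30,65,6]),("w2",237.5,186,[30,-65,6]),("w2",180,196,[-70,-100,6]),("w2",259,233,[70,-100,6])]
def G2P(b,X): # lower edge x, y shift, yaw, tilt
    R=Ro.from_euler("z",b[2]).as_matrix()@Ro.from_euler("y",-b[3]).as_matrix()
    return (np.atleast_2d(X)+[70,0,0])@R.T+[b[0],b[1],0]
def f(p):
    a=p[:3]*[1,1,.01];b=p[3:]*[1,1,.01,.01];o=[]
    for n,u,v,X in obs:o+=list(proj(n,P2W(a,X))[0]-[u,v])
    for n,u,v,X in g:o+=list(proj(n,P2W(a,G2P(b,X)))[0]-[u,v])
    return np.array(o+[(b[3]-.1)/.01,(b[0]-30)/1])
if __name__=="__main__":
    s=least_squares(f,[550,0,0,30,-20,0,10],loss="soft_l1");print(np.round(s.x,2));print(np.round(s.fun[:-2].reshape(-1,2),1).tolist())
    a=s.x[:3]*[1,1,.01];b=s.x[3:]*[1,1,.01,.01]
    for x in(-13,0,13):print(x,[proj("w1",P2W(a,[153+x,y,0]))[0].round()*1.25 for y in(70,120)])
    np.savez("fit.npz",a=a,b=b)
    # overlay
    for n in("w1","w2"):
        im=cv2.imread(f"pics/{n}.png")
        for L,c in(([[0,160,0],[230,160,0],[230,-160,0],[0,-160,0]],(0,0,255)),([[30,50,0],[30,95,0],[30,95,10],[30,50,10]],(255,0,0)),([[30,-50,0],[30,-95,0],[30,-95,10],[30,-50,10]],(255,0,0)),([[153,150,0],[153,-150,0]],(255,0,255))):
            cv2.polylines(im,[proj(n,P2W(a,L)).astype(int)],True,c)
        L=np.array([[-70,100,6],[70,100,6],[70,-100,6],[-70,-100,6]])
        cv2.polylines(im,[proj(n,P2W(a,G2P(b,L))).astype(int)],True,(0,160,0))
        globals()[n]=im
    cv2.imwrite("pics/ov.png",np.hstack([w1[:400,80:480],w2[:400,100:500]]))
E
python3 fit.py
```

```text
[ 4.9755e+02 -6.5000e-01 -1.9740e+01  2.9190e+01 -2.3030e+01 -3.6000e-01
  1.1500e+01]
[[2.5, 0.2], [-0.1, -2.6], [-0.8, 3.6], [-6.4, 5.1], [3.4, 0.2], [-1.2, -0.8], [-2.7, -0.2], [2.4, 0.2], [0.5, 0.7], [0.3, -0.9], [0.1, 1.3]]
-13 [array([346.25, 226.25]), array([363.75, 121.25])]
0 [array([366.25, 232.5 ]), array([386.25, 125.  ])]
13 [array([387.5 , 238.75]), array([408.75, 128.75])]
```

View pics/ov.png

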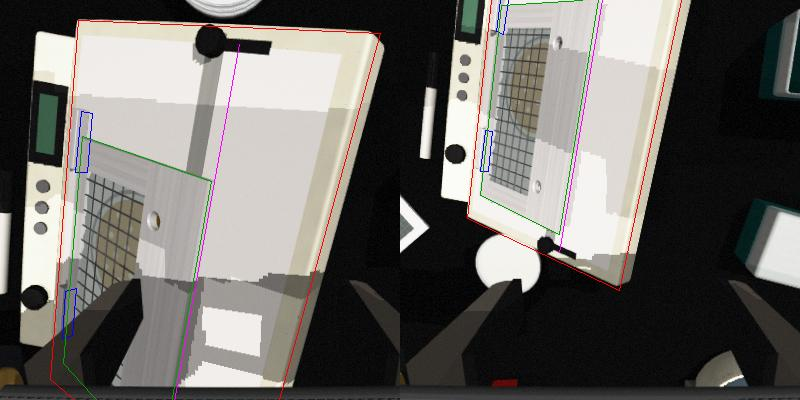

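The overlay shows the fit holds to about 3 px: panel yaw is about -0.2, the grid is 23 mm to the right and nearly square. The bar is near its lowest setting. Next I orient square to the panel and hover beside the grid's right edge.

```bash
cat >> h.py <<'E'
def goto(X,yj=False):
    """print tool-frame delta to panel point X; yj: jaws along panel y, else along panel x"""
    a=np.load("fit.npz")["a"];R,t=panelT(a);s=r.read_state()
    c=R[:,[1,0,2]]*[1,1,-1] if not yj else R*[1,-1,-1]
    A=Ro.from_quat(s["eef_rot"]).as_matrix()
    print("clock",s["clock"],"panel pos",(R.T@(s["tool_pos"]-t)).round(1),"F panel",(R.T@s["wrist_force"]).round(1))
    print("shift in target-tool axes",(c.T@(P2W(a,X)[0]-s["tool_pos"])).round(1),"in present axes",(A.T@(P2W(a,X)[0]-s["tool_pos"])).round(1),"rotvec deg",np.degrees(Ro.from_matrix(A.T@c).as_rotvec()).round(2))
E
sed -i 's/,("w2",326,285,\[230,-160,0\])//; s/("w1",461,36,\[230,160,0\]),*//' fit.py
sed -i 's/^obs=.*/obs=[("w1",156,20,[0,160,0]),("w2",168,215,[0,-160,0])]/' fit.py
python3 fit.py; python3 -c "
from h import *
goto([75,-150,120])"
```

```text
[ 4.9662e+02 -1.9000e-01 -1.9240e+01  2.9670e+01 -2.3420e+01 -7.6000e-01
  1.1130e+01]
[[0.2, -0.7], [-1.0, 3.4], [2.8, 0.2], [-2.3, -1.0], [-3.2, -0.2], [2.0, 0.1], [0.4, 0.7], [0.1, -0.9], [0.2, 1.3]]
-13 [array([343.75, 223.75]), array([361.25, 118.75])]
0 [array([363.75, 230.  ]), array([382.5, 122.5])]
13 [array([385.  , 236.25]), array([406.25, 126.25])]
clock 2.075 panel pos [312.9 -93.3 142.9] F panel [0.1 0.8 0.2]
shift in target-tool axes [ -56.7 -237.9   22.9] in present axes [ -21.1 -189.3  155.1] rotvec deg [-34.86  -3.37  10.61]
```

>>> play_rows --rows '[{"tx": 0, "ty": 0, "tz": 0, "wx": -8.7, "wy": -0.84, "wz": 2.65, "gripper": 44}, {"tx": 0, "ty": 0, "tz": 0, "wx": -8.7, "wy": -0.84, "wz": 2.65, "gripper": 44}, {"tx": 0, "ty": 0, "tz": 0, "wx": -8.7, "wy": -0.84, "wz": 2.65, "gripper": 44}, {"tx": 0, "ty": 0, "tz": 0, "wx": -8.7, "wy": -0.84, "wz": 2.65, "gripper": 44}, {"tx": -12, "ty": -48, "tz": 5, "wx": 0, "wy": 0, "wz": 0, "gripper": 44}, {"tx": -12, "ty": -48, "tz": 5, "wx": 0, "wy": 0, "wz": 0, "gripper": 44}, {"tx": -12, "ty": -48, "tz": 5, "wx": 0, "wy": 0, "wz": 0, "gripper": 44}, {"tx": -12, "ty": -48, "tz": 5, "wx": 0, "wy": 0, "wz": 0, "gripper": 44}, {"tx": -9, "ty": -46, "tz": 3, "wx": 0, "wy": 0, "wz": 0, "gripper": 44}, {"tx": 0, "ty": 0, "tz": 0, "wx": 0, "wy": 0, "wz": 0, "gripper": 44}]'

```text
clock: 3.32
tool_pos: [465.2, -146.2, 207.8]
eef_rot: [0.737, 0.608, 0.19, 0.226]
wrist_force: [-0.0, -1.0, 0.8]
gripper_width: 44.1
```

Run:
```python
from h import *
goto([75,-150,120])
im=snap("w3");cv2.imwrite("pics/w3v.png",cv2.resize(im[:,:,::-1],(800,600),interpolation=cv2.INTER_CUBIC))
```

```text
clock 3.325 panel pos [  83.5 -149.3  124.4] F panel [ 0.6 -1.   0.6]
shift in target-tool axes [-0.7 -8.5  4.4] in present axes [-0.8 -8.5  4.5] rotvec deg [-0.7  -0.31 -0.09]
```

View pics/w3v.png

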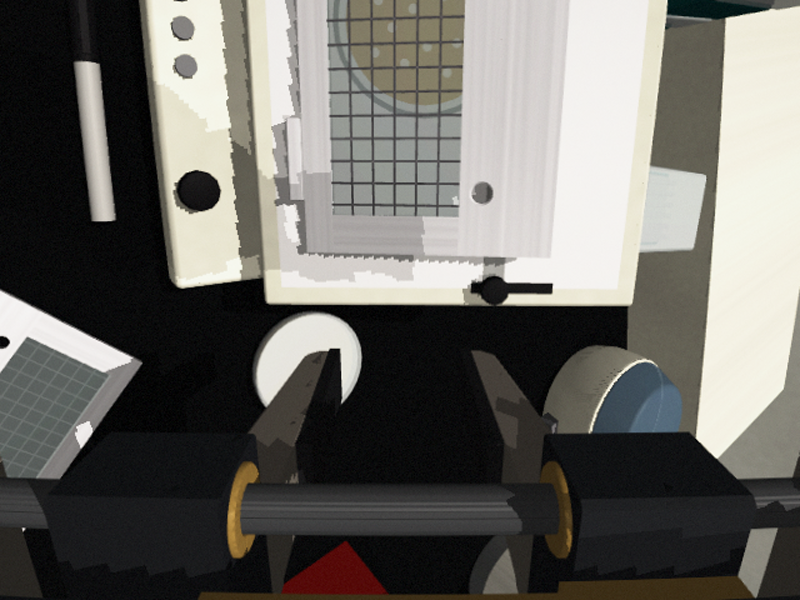

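```bash
cat >> h.py <<'E'
def px2panel(n,uv,h,a=None):
    """pixels (640 scale) -> panel xy on plane z=h"""
    if a is None:a=np.load("fit.npz")["a"]
    z=np.load(f"pics/{n}.npz");A=np.eye(4);A[:3,:3]=Ro.from_quat(z["q"]).as_matrix();A[:3,3]=z["p"];C=A@z["T"]
    R,t=panelT(a);u=cv2.undistortPoints(np.array([uv],float).reshape(-1,1,2),z["K"],z["d"])[:,0]
    d=np.c_[u,np.ones(len(u))]@C[:3,:3].T@R;o=R.T@(C[:3,3]-t)
    return o+d*((h-o[2])/d[:,2])[:,None]
E
python3 - <<'E'
from h import *
n="w3"
for k,uv,h in(("FR",(267,303),0),("BR",(632,303),0),("ledge end",(299,198),10),("ledge end in",(297,118),10),("bar",(494,262),0),("hole",(482,193),18-2),("gLR",(307,255),6),("gUR",(551,257),21)):
    print(k,px2panel(n,np.array(uv)/1.25,h).round(1))
E
```

```text
FR [[  -1.4 -157.7    0. ]]
BR [[ 225.7 -157.5    0. ]]
ledge end [[ 24.4 -92.6  10. ]]
ledge end in [[ 25.5 -49.5  10. ]]
bar [[ 138.3 -131.7    0. ]]
hole [[126.9 -89.7  16. ]]
gLR [[  26.5 -126.2    6. ]]
gUR [[ 166.3 -124.5   21. ]]
```

Run:
```python
from h import *
f=dict(np.load("fit.npz"));a=f["a"];c,s=np.cos(a[2]),np.sin(a[2]);d=np.array([-2,2.4])
a[:2]+=[c*d[0]-s*d[1],s*d[0]+c*d[1]];np.savez("fit.npz",a=a,b=f["b"])
goto([75,-152,6]);
print(px2panel("w3",np.array([[267,303],[632,303],[494,262],[299,198]])/1.25,0).round(1))
```

```text
clock 3.375 panel pos [  88.2 -151.4  123.3] F panel [ 0.8  0.5 -0.2]
shift in target-tool axes [ -0.6 -13.2 117.3] in present axes [ -1.3 -12.2 117.4] rotvec deg [-0.5  -0.32 -0.02]
[[   0.6 -159.7    0. ]
 [ 226.8 -159.5    0. ]
 [ 139.7 -133.9    0. ]
 [  24.2  -95.7    0. ]]
```

>>> play_rows --rows '[{"tx": -1, "ty": -13, "tz": 30, "wx": -0.5, "wy": -0.3, "wz": 0, "gripper": 44}, {"tx": 0, "ty": 0, "tz": 30, "wx": 0, "wy": 0, "wz": 0, "gripper": 44}, {"tx": 0, "ty": 0, "tz": 25, "wx": 0, "wy": 0, "wz": 0, "gripper": 44}, {"tx": 0, "ty": 0, "tz": 15, "wx": 0, "wy": 0, "wz": 0, "gripper": 44}, {"tx": 0, "ty": 0, "tz": 10, "wx": 0, "wy": 0, "wz": 0, "gripper": 44}, {"tx": 0, "ty": 0, "tz": 0, "wx": 0, "wy": 0, "wz": 0, "gripper": 44}]'

```text
clock: 4.12
tool_pos: [502.7, -149.9, 161.1]
eef_rot: [0.737, 0.613, 0.198, 0.206]
wrist_force: [-0.4, -0.1, -0.9]
gripper_width: 43.9
```

Run:
```python
from h import *
goto([75,-110,6]);goto([75,-110,6])
```

```text
clock 4.125 panel pos [  89.1 -148.2   63.5] F panel [-0.8 -0.2 -0.5]
shift in target-tool axes [ 38.2 -14.1  57.5] in present axes [ 35.5 -12.4  59.5] rotvec deg [-1.82 -2.52 -0.28]
clock 4.125 panel pos [  89.1 -148.2   63.5] F panel [-0.8 -0.2 -0.5]
shift in target-tool axes [ 38.2 -14.1  57.5] in present axes [ 35.5 -12.4  59.5] rotvec deg [-1.82 -2.52 -0.28]
```

Run:
```python
from h import *
print(r.read_state()["q"].round(3)); goto([85,-150,40])
```

```text
[-0.024  0.132  0.334  2.401 -1.289  0.149  1.354]
clock 4.125 panel pos [  89.1 -148.2   63.5] F panel [-0.8 -0.2 -0.5]
shift in target-tool axes [-1.8 -4.1 23.5] in present axes [-2.9 -3.3 23.5] rotvec deg [-1.82 -2.52 -0.28]
```

The joints are at their limits (j4, j5, j6), so being fully square to the panel is out of reach this low. I'll use a steeper tool (about 15° tilt) with the jaws along the panel's width.

>>> play_rows --rows '[{"tx": 0, "ty": 0, "tz": -40, "wx": 0, "wy": 0, "wz": 0, "gripper": 0}, {"tx": 0, "ty": 0, "tz": -20, "wx": 6, "wy": 0, "wz": 0, "gripper": 0}, {"tx": 0, "ty": 0, "tz": 0, "wx": 6, "wy": 0, "wz": 0, "gripper": 0}, {"tx": 0, "ty": 0, "tz": 0, "wx": 6, "wy": 0, "wz": 0, "gripper": 0}, {"tx": 0, "ty": 0, "tz": 0, "wx": 0, "wy": 0, "wz": 10, "gripper": 0}, {"tx": 0, "ty": 0, "tz": 0, "wx": 0, "wy": 0, "wz": 10, "gripper": 0}, {"tx": 0, "ty": 0, "tz": 0, "wx": 0, "wy": 0, "wz": 10, "gripper": 0}, {"tx": 0, "ty": 0, "tz": 0, "wx": 0, "wy": 0, "wz": 0, "gripper": 0}]'

```text
clock: 5.12
tool_pos: [493.4, -139.1, 185.9]
eef_rot: [0.89, 0.423, 0.157, 0.071]
wrist_force: [0.2, -0.6, -0.2]
gripper_width: 0.0
```

```bash
python3 - <<'E'
import re
s=open("h.py").read()
s=s.replace('def goto(X,yj=False):','def goto(X,yj=True,tilt=15):').replace("R*[1,-1,-1]\n","R@Ro.from_euler('y',np.radians(35-tilt)).as_matrix()*[1,-1,-1]\n").replace('print("shift','print("q",s["q"].round(2));print("shift')
open("h.py","w").write(s)
E
python3 - <<'E'
from h import *
goto([75,-160,60])
E
```

```text
clock 5.125 panel pos [  94.2 -139.4   90.2] F panel [ 0.1 -0.5 -0.3]
q [-0.33  0.12  0.65  2.24 -0.38  0.5  -0.07]
shift in target-tool axes [-7.7 20.6 34.9] in present axes [-25.1   2.   32.7] rotvec deg [-1.28 -6.2  61.23]
```

>>> play_rows --rows '[{"tx": 0, "ty": 0, "tz": 0, "wx": -0.2, "wy": -1, "wz": 10.2, "gripper": 0}, {"tx": 0, "ty": 0, "tz": 0, "wx": -0.2, "wy": -1, "wz": 10.2, "gripper": 0}, {"tx": 0, "ty": 0, "tz": 0, "wx": -0.2, "wy": -1, "wz": 10.2, "gripper": 0}, {"tx": 0, "ty": 0, "tz": 0, "wx": -0.2, "wy": -1, "wz": 10.2, "gripper": 0}, {"tx": 0, "ty": 0, "tz": 0, "wx": -0.2, "wy": -1, "wz": 10.2, "gripper": 0}, {"tx": 0, "ty": 0, "tz": 0, "wx": -0.2, "wy": -1, "wz": 10.2, "gripper": 0}, {"tx": -7, "ty": 20, "tz": 34, "wx": 0, "wy": 0, "wz": 0, "gripper": 0}, {"tx": 0, "ty": 0, "tz": 0, "wx": 0, "wy": 0, "wz": 0, "gripper": 0}]'

```text
clock: 6.12
tool_pos: [489.4, -160.4, 149.2]
eef_rot: [0.987, -0.096, 0.129, 0.012]
wrist_force: [-0.1, -0.6, 0.5]
gripper_width: 0.3
```

Run:
```python
from h import *
goto([75,-156,9])
im=snap("w4")
```

```text
clock 6.125 panel pos [  73.2 -161.    60. ] F panel [ 0.3 -0.6  0.4]
q [-0.44  0.25  0.81  2.22 -0.45  0.52 -1.07]
shift in target-tool axes [19.1 -5.  47.4] in present axes [19.3 -5.  47.3] rotvec deg [-0.05  0.16 -0.08]
```

>>> play_rows --rows '[{"tx": 10, "ty": -2, "tz": 24, "wx": 0, "wy": 0, "wz": 0, "gripper": 0}, {"tx": 6, "ty": -1, "tz": 15, "wx": 0, "wy": 0, "wz": 0, "gripper": 0}, {"tx": 3, "ty": 0, "tz": 7, "wx": 0, "wy": 0, "wz": 0, "gripper": 0}, {"tx": 0.5, "ty": 0, "tz": 3, "wx": 0, "wy": 0, "wz": 0, "gripper": 0}, {"tx": 0, "ty": 0, "tz": 0, "wx": 0, "wy": 0, "wz": 0, "gripper": 0}]'

```text
clock: 6.8
tool_pos: [522.7, -162.7, 109.0]
eef_rot: [0.987, -0.096, 0.131, 0.011]
wrist_force: [-0.1, 0.7, 0.3]
gripper_width: 0.7
```

Run:
```python
from h import *
goto([75,-118,7])
im=snap("w5")
```

```text
clock 6.8 panel pos [  77.3 -156.9    8.1] F panel [-0.1  0.6  0.4]
q [-0.32  0.38  0.68  2.18 -0.62  0.47 -0.93]
shift in target-tool axes [ -1.8 -38.9   1.9] in present axes [ -1.9 -38.9   2. ] rotvec deg [-0.18 -0.1  -0.12]
```

>>> play_rows --rows '[{"tx": -1, "ty": -3, "tz": 1, "wx": 0, "wy": 0, "wz": 0, "gripper": 0}, {"tx": 0, "ty": -3, "tz": 0, "wx": 0, "wy": 0, "wz": 0, "gripper": 0}, {"tx": 0, "ty": -2, "tz": 0, "wx": 0, "wy": 0, "wz": 0, "gripper": 0}, {"tx": 0, "ty": -1.5, "tz": 0, "wx": 0, "wy": 0, "wz": 0, "gripper": 0}, {"tx": 0, "ty": -1.5, "tz": 0, "wx": 0, "wy": 0, "wz": 0, "gripper": 0}, {"tx": 0, "ty": 0, "tz": 0, "wx": 0, "wy": 0, "wz": 0, "gripper": 0}]'

```text
clock: 7.6
tool_pos: [524.0, -151.7, 107.2]
eef_rot: [0.987, -0.096, 0.131, 0.011]
wrist_force: [-0.0, -0.3, 0.3]
gripper_width: 0.6
```

>>> play_rows --rows '[{"tx": 0, "ty": -1.5, "tz": 0, "wx": 0, "wy": 0, "wz": 0, "gripper": 0}, {"tx": 0, "ty": -1.5, "tz": 0, "wx": 0, "wy": 0, "wz": 0, "gripper": 0}, {"tx": 0, "ty": -1.5, "tz": 0, "wx": 0, "wy": 0, "wz": 0, "gripper": 0}]'

```text
clock: 7.98
tool_pos: [524.9, -147.3, 107.3]
eef_rot: [0.987, -0.096, 0.131, 0.011]
wrist_force: [0.2, 0.5, -0.8]
gripper_width: 0.6
```

>>> play_rows --rows '[{"tx": 0, "ty": -1.5, "tz": 0, "wx": 0, "wy": 0, "wz": 0, "gripper": 0}, {"tx": 0, "ty": -1.5, "tz": 0, "wx": 0, "wy": 0, "wz": 0, "gripper": 0}, {"tx": 0, "ty": -1.5, "tz": 0, "wx": 0, "wy": 0, "wz": 0, "gripper": 0}]'

```text
clock: 8.35
tool_pos: [525.7, -143.4, 107.3]
eef_rot: [0.987, -0.096, 0.131, 0.011]
wrist_force: [-0.2, -2.4, -0.6]
gripper_width: 0.1
```

>>> play_rows --rows '[{"tx": 0, "ty": -1.5, "tz": 0, "wx": 0, "wy": 0, "wz": 0, "gripper": 0}, {"tx": 0, "ty": -1.5, "tz": 0, "wx": 0, "wy": 0, "wz": 0, "gripper": 0}, {"tx": 0, "ty": -1.5, "tz": 0, "wx": 0, "wy": 0, "wz": 0, "gripper": 0}]'

```text
clock: 8.72
tool_pos: [526.7, -138.5, 107.3]
eef_rot: [0.987, -0.096, 0.131, 0.011]
wrist_force: [0.0, -3.2, 0.5]
gripper_width: 0.4
```

>>> play_rows --rows '[{"tx": 0, "ty": -1.5, "tz": 0, "wx": 0, "wy": 0, "wz": 0, "gripper": 0}, {"tx": 0, "ty": -1.5, "tz": 0, "wx": 0, "wy": 0, "wz": 0, "gripper": 0}, {"tx": 0, "ty": -1.5, "tz": 0, "wx": 0, "wy": 0, "wz": 0, "gripper": 0}, {"tx": 0, "ty": -1.5, "tz": 0, "wx": 0, "wy": 0, "wz": 0, "gripper": 0}, {"tx": 0, "ty": -1.5, "tz": 0, "wx": 0, "wy": 0, "wz": 0, "gripper": 0}, {"tx": 0, "ty": -1.5, "tz": 0, "wx": 0, "wy": 0, "wz": 0, "gripper": 0}]'

```text
clock: 9.48
tool_pos: [528.4, -129.6, 107.3]
eef_rot: [0.987, -0.096, 0.131, 0.011]
wrist_force: [0.4, -2.9, -1.0]
gripper_width: 0.0
```

>>> play_rows --rows '[{"tx": 0, "ty": -1.5, "tz": 0, "wx": 0, "wy": 0, "wz": 0, "gripper": 0}, {"tx": 0, "ty": -1.5, "tz": 0, "wx": 0, "wy": 0, "wz": 0, "gripper": 0}, {"tx": 0, "ty": 0, "tz": 0, "wx": 0, "wy": 0, "wz": 0, "gripper": 0}]'

```text
clock: 9.85
tool_pos: [529.0, -126.5, 107.3]
eef_rot: [0.987, -0.096, 0.131, 0.011]
wrist_force: [-0.1, -1.7, -0.2]
gripper_width: 0.5
```

Run:
```python
from h import *
goto([77,-110,7])
im=snap("w6");cv2.imwrite("pics/w6v.png",cv2.resize(im[:,:,::-1],(800,600),interpolation=cv2.INTER_CUBIC))
```

```text
clock 9.85 panel pos [  75.7 -120.2    7.2] F panel [ 0.  -1.7 -0.3]
q [-0.41  0.38  0.7   2.19 -0.61  0.46 -1.02]
shift in target-tool axes [  1.2 -10.2  -0.2] in present axes [  1.2 -10.2  -0.2] rotvec deg [-0.18 -0.06 -0.12]
```

View pics/w6v.png

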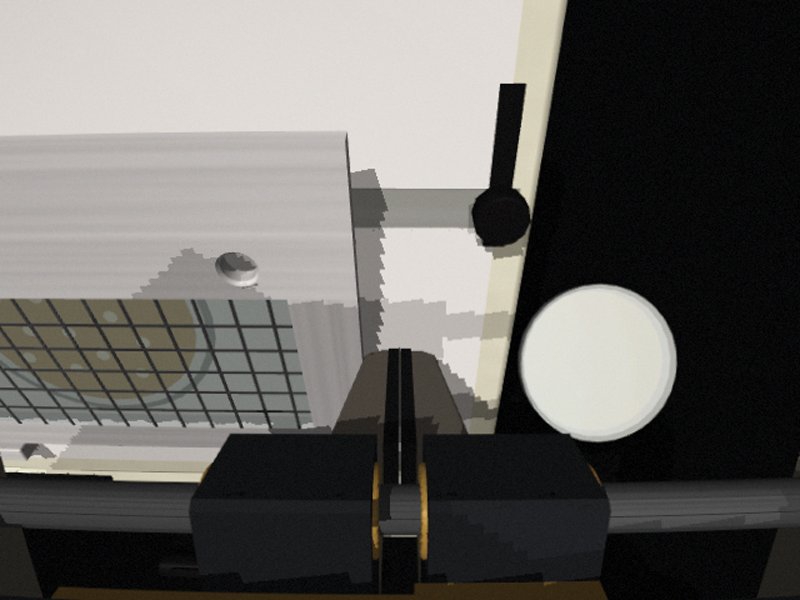

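```bash
cat >> h.py <<'E'
def show(n,pts):
    for k,uv,h in pts: print(k,px2panel(n,np.array(uv)/1.25,h)[0].round(1))
E
python3 - <<'E'
from h import *
show("w6",[("edge",(566,15),0),("edge2",(530,230),0),("edge3",(497,420),0),("bar",(365,208),0),("bar2",(460,209),0),("hole",(237,267),17),("gUR",(347,132),21.5),("gmid",(353,216),17.5),("gU2",(60,134),21.5)])
E
```

```text
edge [ 192.4 -161.5    0. ]
edge2 [ 131.7 -161.2    0. ]
edge3 [  40.6 -161.     0. ]
bar [ 139.4 -109.2    0. ]
bar2 [ 139.  -138.4    0. ]
hole [128.9 -72.   17. ]
gUR [ 169.7 -107.5   21.5]
gmid [ 145.5 -107.2   17.5]
gU2 [170.4 -37.3  21.5]
```

The view from the side shows the panel's right edge, the bar at x≈139 and the right hole at y≈-71 (corrected). About 6 mm are left to push.

>>> play_rows --rows '[{"tx": 0, "ty": -1.5, "tz": 0, "wx": 0, "wy": 0, "wz": 0, "gripper": 0}, {"tx": 0, "ty": -1.5, "tz": 0, "wx": 0, "wy": 0, "wz": 0, "gripper": 0}, {"tx": 0, "ty": -1.5, "tz": 0, "wx": 0, "wy": 0, "wz": 0, "gripper": 0}, {"tx": 0, "ty": -1.3, "tz": 0, "wx": 0, "wy": 0, "wz": 0, "gripper": 0}, {"tx": 0, "ty": 0, "tz": 0, "wx": 0, "wy": 0, "wz": 0, "gripper": 0}]'

```text
clock: 10.52
tool_pos: [530.1, -120.8, 107.4]
eef_rot: [0.987, -0.096, 0.131, 0.011]
wrist_force: [1.1, -2.1, -0.3]
gripper_width: 0.1
```

Run:
```python
from h import *
goto([77,-110,7])
im=snap("w7");cv2.imwrite("pics/w7v.png",cv2.resize(im[:300,:480,::-1],(800,500),interpolation=cv2.INTER_CUBIC))
```

```text
clock 10.525 panel pos [  75.8 -114.4    7.2] F panel [ 1.1 -1.9 -1.1]
q [-0.43  0.38  0.71  2.19 -0.6   0.45 -1.04]
shift in target-tool axes [ 1.2 -4.4 -0.2] in present axes [ 1.2 -4.4 -0.2] rotvec deg [-0.18 -0.07 -0.12]
```

View pics/w7v.png

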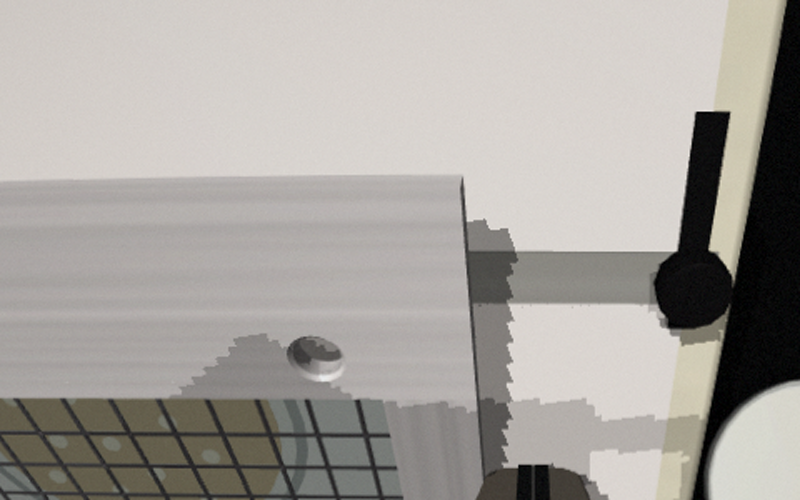

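Run:
```python
from h import *
k=1.25*480/800
show("w7",[(n,np.array(p)*k,h) for n,p,h in[("edge",(785,10),0),("edge",(722,360),0),("bar",(520,278),0),("hole",(316,356),17),("gUR",(462,177),21.5),("gmid",(470,290),17.5),("gU2",(60,181),21.5)]])
goto([18,0,8])
```

```text
edge [ 194.3 -161.1    0. ]
edge [ 116.7 -161.5    0. ]
bar [ 139.3 -111.1    0. ]
hole [128.9 -66.2  17. ]
gUR [ 169.5 -101.6   21.5]
gmid [ 145.1 -101.3   17.5]
gU2 [170.1 -27.4  21.5]
clock 10.575 panel pos [  75.8 -114.4    7.2] F panel [-1.  -1.5 -0.1]
q [-0.43  0.38  0.71  2.19 -0.6   0.45 -1.04]
shift in target-tool axes [ -54.6 -114.4   19. ] in present axes [ -54.8 -114.3   19.3] rotvec deg [-0.18 -0.06 -0.12]
```

>>> play_rows --rows '[{"tx": 0, "ty": 4, "tz": 0, "wx": 0, "wy": 0, "wz": 0, "gripper": 0}, {"tx": 0, "ty": 2, "tz": -25, "wx": 0, "wy": 0, "wz": 0, "gripper": 50}, {"tx": 0, "ty": 0, "tz": -25, "wx": 0, "wy": 0, "wz": 0, "gripper": 50}, {"tx": -22, "ty": -40, "tz": 0, "wx": 0, "wy": 0, "wz": 0, "gripper": 50}, {"tx": -22, "ty": -40, "tz": 0, "wx": 0, "wy": 0, "wz": 0, "gripper": 50}, {"tx": -22, "ty": -39, "tz": 0, "wx": 0, "wy": 0, "wz": 0, "gripper": 50}, {"tx": 0, "ty": 0, "tz": 20, "wx": 0, "wy": 0, "wz": 0, "gripper": 50}, {"tx": 0, "ty": 0, "tz": 0, "wx": 0, "wy": 0, "wz": 0, "gripper": 50}]'

```text
clock: 11.58
tool_pos: [480.8, 4.5, 118.8]
eef_rot: [0.987, -0.095, 0.13, 0.011]
wrist_force: [0.3, -0.8, -0.2]
gripper_width: 49.7
```

Run:
```python
from h import *
goto([6,-1.2,6])
im=snap("w8");cv2.imwrite("pics/w8v.png",cv2.resize(im[:,:,::-1],(800,600),interpolation=cv2.INTER_CUBIC))
```

```text
clock 11.575 panel pos [23.1 -0.8 58.1] F panel [ 0.3 -0.7 -0.4]
q [-0.89  0.28  0.87  2.32 -0.37  0.41 -1.5 ]
shift in target-tool axes [ 1.7  0.4 54.8] in present axes [ 1.8  0.5 54.8] rotvec deg [-0.14  0.05  0.  ]
```

View pics/w8v.png

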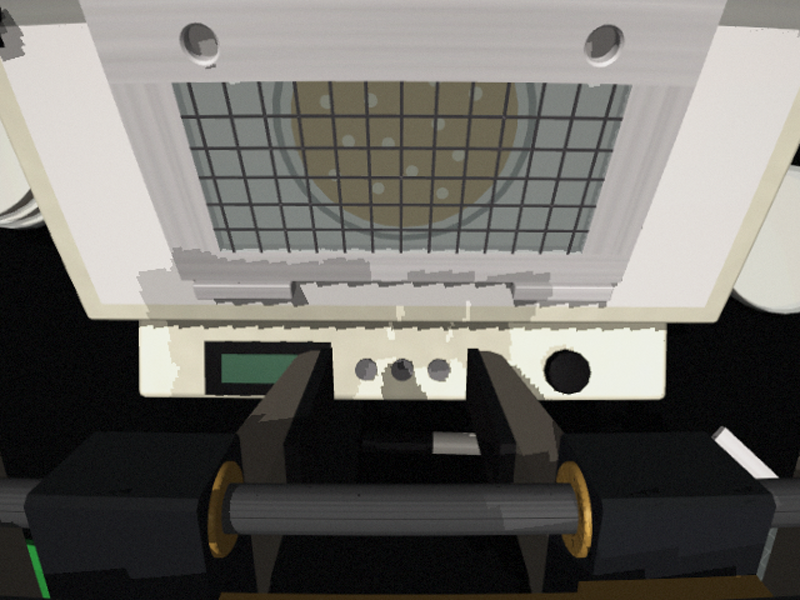

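Run:
```python
from h import *
show("w8",[("FL",(90,320),0),("FR",(720,322),0),("LLin",(294,283),10),("LRin",(514,283),10),("LLo",(194,284),10),("LRo",(613,288),10),("holeL",(200,44),17),("holeR",(604,45),17),("gLL",(174,250),6),("gLR",(626,249),6)])
```

```text
FL [  1.3 155.8   0. ]
FR [   0.4 -161.1    0. ]
LLin [30.7 46.5 10. ]
LRin [ 30.8 -50.6  10. ]
LLo [30.2 91.5 10. ]
LRo [ 28.1 -95.5  10. ]
holeL [128.4  63.6  17. ]
holeR [128.  -65.6  17. ]
gLL [45.4 98.   6. ]
gLR [ 46.  -98.1   6. ]
```

The view shows both holes at (200,45) and (604,45) and the ledges' inner ends at 294 and 514. The grid is square and about 0 to 1 mm left of centre, so I descend below the lower edge.

>>> play_rows --rows '[{"tx": 0, "ty": 1, "tz": 25, "wx": 0, "wy": 0, "wz": 0, "gripper": 50}, {"tx": 1, "ty": 0, "tz": 15, "wx": 0, "wy": 0, "wz": 0, "gripper": 50}, {"tx": 0.5, "ty": 0, "tz": 8, "wx": 0, "wy": 0, "wz": 0, "gripper": 50}, {"tx": 0, "ty": 0, "tz": 4, "wx": 0, "wy": 0, "wz": 0, "gripper": 50}, {"tx": 0, "ty": 0, "tz": 2.5, "wx": 0, "wy": 0, "wz": 0, "gripper": 50}, {"tx": 0, "ty": 0, "tz": 0, "wx": 0, "wy": 0, "wz": 0, "gripper": 50}]'

```text
clock: 12.38
tool_pos: [496.9, -0.3, 67.6]
eef_rot: [0.987, -0.096, 0.131, 0.011]
wrist_force: [-0.0, 0.7, -0.6]
gripper_width: 49.9
```

Run:
```python
from h import *
goto([18,-2,6])
```

```text
clock 12.375 panel pos [ 7.4 -2.5  6.5] F panel [-0.5  0.7 -0.4]
q [-0.66  0.4   0.64  2.31 -0.58  0.3  -1.32]
shift in target-tool axes [10.1 -0.5 -3.1] in present axes [10.1 -0.5 -3.1] rotvec deg [-0.18 -0.09 -0.15]
```

>>> play_rows --rows '[{"tx": 1.9, "ty": 0, "tz": -0.6, "wx": 0, "wy": 0, "wz": 0, "gripper": 50}, {"tx": 1.9, "ty": 0, "tz": -0.6, "wx": 0, "wy": 0, "wz": 0, "gripper": 50}, {"tx": 1.9, "ty": 0, "tz": -0.6, "wx": 0, "wy": 0, "wz": 0, "gripper": 50}, {"tx": 0.9, "ty": 0, "tz": -0.3, "wx": 0, "wy": 0, "wz": 0, "gripper": 50}, {"tx": 0.9, "ty": 0, "tz": -0.3, "wx": 0, "wy": 0, "wz": 0, "gripper": 50}]'

```text
clock: 13.0
tool_pos: [503.3, -1.5, 71.6]
eef_rot: [0.987, -0.096, 0.131, 0.011]
wrist_force: [-0.1, 0.0, -0.0]
gripper_width: 50.1
```

>>> play_rows --rows '[{"tx": 0.9, "ty": 0, "tz": -0.3, "wx": 0, "wy": 0, "wz": 0, "gripper": 50}, {"tx": 0.9, "ty": 0, "tz": -0.3, "wx": 0, "wy": 0, "wz": 0, "gripper": 50}, {"tx": 0.9, "ty": 0, "tz": -0.3, "wx": 0, "wy": 0, "wz": 0, "gripper": 50}]'

```text
clock: 13.38
tool_pos: [505.7, -2.1, 73.2]
eef_rot: [0.987, -0.096, 0.131, 0.011]
wrist_force: [0.5, 0.1, -0.2]
gripper_width: 50.1
```

>>> play_rows --rows '[{"tx": 0.9, "ty": 0, "tz": -0.3, "wx": 0, "wy": 0, "wz": 0, "gripper": 50}, {"tx": 0.9, "ty": 0, "tz": -0.3, "wx": 0, "wy": 0, "wz": 0, "gripper": 50}, {"tx": 0.9, "ty": 0, "tz": -0.3, "wx": 0, "wy": 0, "wz": 0, "gripper": 50}]'

```text
clock: 13.75
tool_pos: [506.9, -2.3, 74.2]
eef_rot: [0.987, -0.096, 0.13, 0.011]
wrist_force: [-2.6, -0.1, -3.0]
gripper_width: 50.0
```

Run:
```python
from h import *
goto([22,-2,6])
```

```text
clock 13.75 panel pos [19.5 -2.6  6.1] F panel [-3.9 -0.6 -1. ]
q [-0.67  0.4   0.66  2.28 -0.56  0.33 -1.33]
shift in target-tool axes [ 2.3 -0.6 -0.7] in present axes [ 2.3 -0.6 -0.7] rotvec deg [-0.16  0.06 -0.12]
```

>>> play_rows --rows '[{"tx": 0.9, "ty": 0, "tz": -0.3, "wx": 0, "wy": 0, "wz": 0, "gripper": 50}, {"tx": 0.9, "ty": 0, "tz": -0.3, "wx": 0, "wy": 0, "wz": 0, "gripper": 50}, {"tx": 0.9, "ty": 0, "tz": -0.3, "wx": 0, "wy": 0, "wz": 0, "gripper": 50}]'

```text
clock: 14.12
tool_pos: [509.9, -2.9, 76.1]
eef_rot: [0.987, -0.096, 0.13, 0.011]
wrist_force: [-1.7, -0.1, -1.3]
gripper_width: 50.3
```

>>> play_rows --rows '[{"tx": 0.9, "ty": 0, "tz": -0.3, "wx": 0, "wy": 0, "wz": 0, "gripper": 50}, {"tx": 0.9, "ty": 0, "tz": -0.3, "wx": 0, "wy": 0, "wz": 0, "gripper": 50}]'

```text
clock: 14.38
tool_pos: [511.7, -3.2, 77.3]
eef_rot: [0.987, -0.096, 0.13, 0.011]
wrist_force: [-2.2, 0.4, -1.6]
gripper_width: 50.3
```

>>> play_rows --rows '[{"tx": 0.9, "ty": 0, "tz": -0.3, "wx": 0, "wy": 0, "wz": 0, "gripper": 50}, {"tx": 0.9, "ty": 0, "tz": -0.3, "wx": 0, "wy": 0, "wz": 0, "gripper": 50}]'

```text
clock: 14.62
tool_pos: [513.2, -3.5, 78.4]
eef_rot: [0.987, -0.096, 0.13, 0.011]
wrist_force: [-4.0, 1.0, -1.1]
gripper_width: 50.2
```

Run:
```python
from h import *
goto([22,-2,6])
snap("w9")
```

```text
clock 14.625 panel pos [27.2 -2.5  5.8] F panel [-4.   0.2  1.4]
q [-0.67  0.4   0.67  2.27 -0.55  0.34 -1.33]
shift in target-tool axes [-4.9 -0.5  1.6] in present axes [-5.  -0.5  1.6] rotvec deg [-0.17 -0.04 -0.13]
```

Moved about 8 mm. Now single steps.

>>> play_rows --rows '[{"tx": 0.8, "ty": 0, "tz": -0.3, "wx": 0, "wy": 0, "wz": 0, "gripper": 50}, {"tx": 0, "ty": 0, "tz": 0, "wx": 0, "wy": 0, "wz": 0, "gripper": 50}]'

```text
clock: 14.92
tool_pos: [514.3, -3.8, 79.1]
eef_rot: [0.987, -0.096, 0.131, 0.011]
wrist_force: [-2.6, -0.1, 0.9]
gripper_width: 49.6
```

>>> play_rows --rows '[{"tx": 0.8, "ty": 0, "tz": -0.3, "wx": 0, "wy": 0, "wz": 0, "gripper": 50}, {"tx": 0, "ty": 0, "tz": 0, "wx": 0, "wy": 0, "wz": 0, "gripper": 50}]'

```text
clock: 15.18
tool_pos: [515.6, -4.0, 79.8]
eef_rot: [0.987, -0.096, 0.132, 0.011]
wrist_force: [-2.1, 0.9, -0.5]
gripper_width: 49.8
```

>>> play_rows --rows '[{"tx": 0.8, "ty": 0, "tz": -0.3, "wx": 0, "wy": 0, "wz": 0, "gripper": 50}, {"tx": 0, "ty": 0, "tz": 0, "wx": 0, "wy": 0, "wz": 0, "gripper": 50}]'

```text
clock: 15.42
tool_pos: [515.6, -4.0, 79.9]
eef_rot: [0.987, -0.096, 0.131, 0.011]
wrist_force: [-1.5, -0.1, 0.1]
gripper_width: 50.0
```

Run:
```python
from h import *
goto([22,-2,6])
im=snap("w10");a=cv2.imread("pics/w9.png")[:260];b=im[:260,:,::-1]
cv2.imwrite("pics/w10v.png",np.vstack([a,b]))
```

```text
clock 15.425 panel pos [30.1 -2.6  5.7] F panel [-1.2 -0.4  0.9]
q [-0.67  0.4   0.67  2.26 -0.55  0.35 -1.33]
shift in target-tool axes [-7.7 -0.6  2.5] in present axes [-7.7 -0.5  2.5] rotvec deg [-0.16 -0.09 -0.14]
```

View pics/w10v.png

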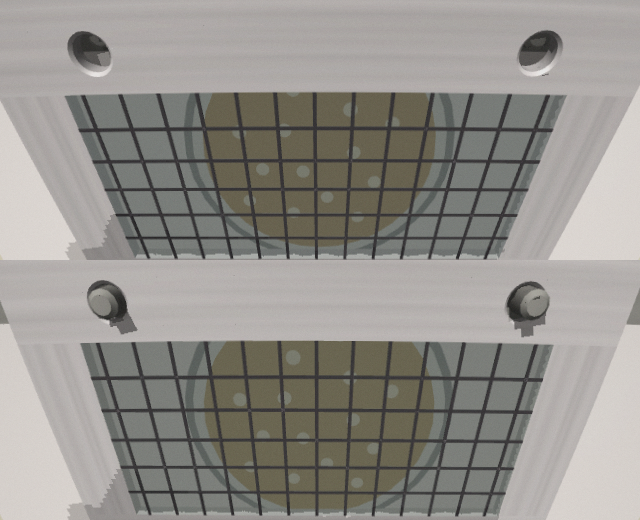

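Both pins stand in the holes, at about (105,300) and (533,302) in the lower half of the picture. The grid has dropped. I'll back off down the slope and lift away.

>>> play_rows --rows '[{"tx": -1.9, "ty": 0, "tz": 0.6, "wx": 0, "wy": 0, "wz": 0, "gripper": 50}, {"tx": -3.8, "ty": 0, "tz": 1.0, "wx": 0, "wy": 0, "wz": 0, "gripper": 50}, {"tx": -5, "ty": 0, "tz": 0, "wx": 0, "wy": 0, "wz": 0, "gripper": 50}, {"tx": -10, "ty": 0, "tz": -5, "wx": 0, "wy": 0, "wz": 0, "gripper": 50}, {"tx": 0, "ty": 0, "tz": -20, "wx": 0, "wy": 0, "wz": 0, "gripper": 50}, {"tx": 0, "ty": 0, "tz": -25, "wx": 0, "wy": 0, "wz": 0, "gripper": 50}, {"tx": 10, "ty": 0, "tz": -25, "wx": 0, "wy": 0, "wz": 0, "gripper": 50}, {"tx": 0, "ty": 0, "tz": 0, "wx": 0, "wy": 0, "wz": 0, "gripper": 50}]'

```text
clock: 16.48
tool_pos: [487.3, 2.4, 149.3]
eef_rot: [0.987, -0.096, 0.132, 0.01]
wrist_force: [0.6, -0.6, -0.1]
gripper_width: 50.3
```

Run:
```python
from h import *
goto([22,-2,6])
im=snap("w11");cv2.imwrite("pics/w11v.png",cv2.resize(im[:,:,::-1],(800,600),interpolation=cv2.INTER_CUBIC))
```

```text
clock 16.475 panel pos [46.1 -1.6 79.2] F panel [ 0.6 -0.5 -0.5]
q [-0.99  0.22  0.99  2.29 -0.28  0.48 -1.57]
shift in target-tool axes [ 2.4  0.4 77. ] in present axes [ 2.1  0.8 77. ] rotvec deg [-0.34 -0.22 -0.11]
```

View pics/w11v.png

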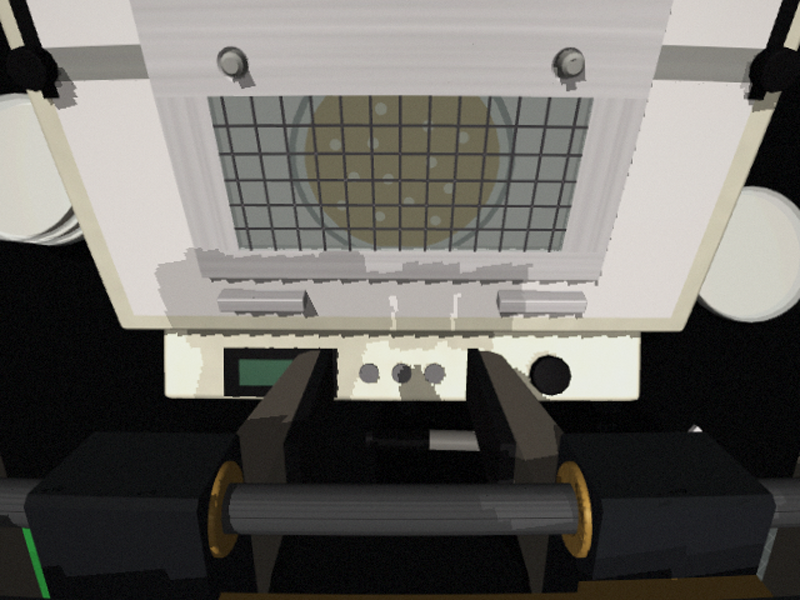

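Run:
```python
from h import *
for h in(6,12,17): show("w11",[(f"holeL{h}",(232,61),h),(f"holeR{h}",(568,61),h)])
show("w11",[("gLL",(200,279),6),("gLR",(600,283),6),("FL",(124,328),0),("FR",(684,330),0),("barL",(100,63),0),("barR",(700,64),0),("ledL",(304,290),10),("ledR",(498,290),10),("ledLo",(220,290),10),("ledRo",(586,290),10)])
```

```text
holeL6 [140.8  63.8   6. ]
holeR6 [140.3 -65.9   6. ]
holeL12 [141.8  61.8  12. ]
holeR12 [141.4 -64.   12. ]
holeL17 [142.7  60.2  17. ]
holeR17 [142.2 -62.5  17. ]
gLL [ 39.4 100.1   6. ]
gLR [  36.9 -101.7    6. ]
FL [  2.3 155.1   0. ]
FR [   1.  -160.1    0. ]
barL [140.4 119.9   0. ]
barR [ 139.2 -121.5    0. ]
ledL [35.4 47.1 10. ]
ledR [ 35.4 -49.5  10. ]
ledLo [35.4 89.5 10. ]
ledRo [ 35.4 -93.6  10. ]
```

The grid hangs clear of the ledges with both pins through. As a check that it is flat and not caught on a bevel, I'll press lightly on the upper frame and compare its height with the bare face above it.

>>> play_rows --rows '[{"tx": 37, "ty": 0, "tz": 0, "wx": 0, "wy": 0, "wz": 0, "gripper": 20}, {"tx": 37, "ty": 0, "tz": 0, "wx": 0, "wy": 0, "wz": 0, "gripper": 20}, {"tx": 37, "ty": 0, "tz": 0, "wx": 0, "wy": 0, "wz": 0, "gripper": 20}, {"tx": 5, "ty": 0, "tz": 14, "wx": 0, "wy": 0, "wz": 0, "gripper": 20}, {"tx": 0, "ty": 0, "tz": 0, "wx": 0, "wy": 0, "wz": 0, "gripper": 20}]'

```text
clock: 17.15
tool_pos: [597.6, -21.2, 161.7]
eef_rot: [0.987, -0.097, 0.128, 0.012]
wrist_force: [0.3, -0.7, -0.2]
gripper_width: 19.9
```

Run:
```python
from h import *
goto([152,-2,12])
```

```text
clock 17.15 panel pos [145.6  -3.7  24.6] F panel [ 0.2 -0.6 -0.4]
q [-0.73  0.41  0.84  2.03 -0.46  0.62 -1.39]
shift in target-tool axes [10.3 -1.7  9.7] in present axes [10.3 -1.8  9.7] rotvec deg [-0.06  0.22 -0.16]
```

>>> play_rows --rows '[{"tx": 5, "ty": 0, "tz": 4, "wx": 0, "wy": 0, "wz": 0, "gripper": 20}, {"tx": 4.5, "ty": 0, "tz": 4, "wx": 0, "wy": 0, "wz": 0, "gripper": 20}, {"tx": 0.34, "ty": 0, "tz": 0.94, "wx": 0, "wy": 0, "wz": 0, "gripper": 20}, {"tx": 0, "ty": 0, "tz": 0, "wx": 0, "wy": 0, "wz": 0, "gripper": 20}]'

```text
clock: 17.65
tool_pos: [611.5, -23.0, 158.6]
eef_rot: [0.987, -0.096, 0.131, 0.011]
wrist_force: [-1.2, 0.2, -0.4]
gripper_width: 20.3
```

>>> play_rows --rows '[{"tx": 0.34, "ty": 0, "tz": 0.94, "wx": 0, "wy": 0, "wz": 0, "gripper": 20}, {"tx": 0.34, "ty": 0, "tz": 0.94, "wx": 0, "wy": 0, "wz": 0, "gripper": 20}]'

```text
clock: 17.9
tool_pos: [612.7, -23.2, 157.0]
eef_rot: [0.987, -0.096, 0.131, 0.011]
wrist_force: [-0.1, 0.5, -1.2]
gripper_width: 20.0
```

>>> play_rows --rows '[{"tx": 0.34, "ty": 0, "tz": 0.94, "wx": 0, "wy": 0, "wz": 0, "gripper": 20}, {"tx": 0, "ty": 0, "tz": 0, "wx": 0, "wy": 0, "wz": 0, "gripper": 20}]'

```text
clock: 18.15
tool_pos: [613.3, -23.5, 156.1]
eef_rot: [0.987, -0.096, 0.131, 0.011]
wrist_force: [-0.3, 0.4, 0.3]
gripper_width: 20.3
```

Run:
```python
from h import *
goto([152,-2,8])
```

```text
clock 18.15 panel pos [155.4  -3.   10.9] F panel [-0.1  0.4  0.4]
q [-0.69  0.44  0.81  2.   -0.49  0.61 -1.36]
shift in target-tool axes [-2.1 -1.   3.9] in present axes [-2.2 -0.9  3.9] rotvec deg [-0.16 -0.07 -0.13]
```

Nothing touched at z = 10.9 yet, so I keep going in small steps.

>>> play_rows --rows '[{"tx": 0.34, "ty": 0, "tz": 0.94, "wx": 0, "wy": 0, "wz": 0, "gripper": 20}, {"tx": 0, "ty": 0, "tz": 0, "wx": 0, "wy": 0, "wz": 0, "gripper": 20}]'

```text
clock: 18.4
tool_pos: [613.9, -23.6, 155.3]
eef_rot: [0.987, -0.096, 0.131, 0.011]
wrist_force: [0.0, -0.4, 0.7]
gripper_width: 19.9
```

>>> play_rows --rows '[{"tx": 0.34, "ty": 0, "tz": 0.94, "wx": 0, "wy": 0, "wz": 0, "gripper": 20}, {"tx": 0, "ty": 0, "tz": 0, "wx": 0, "wy": 0, "wz": 0, "gripper": 20}]'

```text
clock: 18.65
tool_pos: [614.2, -23.6, 154.9]
eef_rot: [0.987, -0.096, 0.13, 0.011]
wrist_force: [-4.2, 0.8, 6.0]
gripper_width: 19.8
```

Run:
```python
from h import *
goto([152,-2,8])
```

```text
clock 18.65 panel pos [155.4  -2.9   9.4] F panel [-0.1  0.   7.4]
q [-0.69  0.44  0.81  2.   -0.49  0.61 -1.36]
shift in target-tool axes [-2.7 -0.9  2.5] in present axes [-2.7 -0.9  2.5] rotvec deg [-0.21 -0.03 -0.15]
```

The frame is met at TCP height 9.4 mm, which is what a flat plate predicts (6 + 3.4 mm), with a firm 7 N. So the grid lies on the face. I'll lift off and take a last look.

>>> play_rows --rows '[{"tx": -0.3, "ty": 0, "tz": -1, "wx": 0, "wy": 0, "wz": 0, "gripper": 20}, {"tx": -3, "ty": 0, "tz": -8, "wx": 0, "wy": 0, "wz": 0, "gripper": 20}, {"tx": -8, "ty": 0, "tz": -25, "wx": 0, "wy": 0, "wz": 0, "gripper": 20}, {"tx": -35, "ty": 0, "tz": -40, "wx": 0, "wy": 0, "wz": 0, "gripper": 20}, {"tx": -35, "ty": 0, "tz": -20, "wx": 0, "wy": 0, "wz": 0, "gripper": 20}, {"tx": -30, "ty": 0, "tz": 0, "wx": 0, "wy": 0, "wz": 0, "gripper": 20}, {"tx": 0, "ty": 0, "tz": 0, "wx": 0, "wy": 0, "wz": 0, "gripper": 20}, {"tx": 0, "ty": 0, "tz": 0, "wx": 0, "wy": 0, "wz": 0, "gripper": 20}]'

```text
clock: 19.65
tool_pos: [486.1, 1.8, 217.1]
eef_rot: [0.987, -0.096, 0.132, 0.011]
wrist_force: [-0.4, 0.1, -0.5]
gripper_width: 19.8
```

Run:
```python
from h import *
im=snap("w12");cv2.imwrite("pics/w12v.png",cv2.resize(im[:,:,::-1],(800,600),interpolation=cv2.INTER_CUBIC))
goto([100,0,0])
```

```text
clock 19.7 panel pos [ 84.3  -2.8 135.1] F panel [-0.3  0.3  0.4]
q [-1.22  0.01  1.14  2.23  0.09  0.65 -1.91]
shift in target-tool axes [ 61.   -2.8 121.6] in present axes [ 60.6  -2.7 121.8] rotvec deg [-0.15 -0.17 -0.15]
```

View pics/w12v.png

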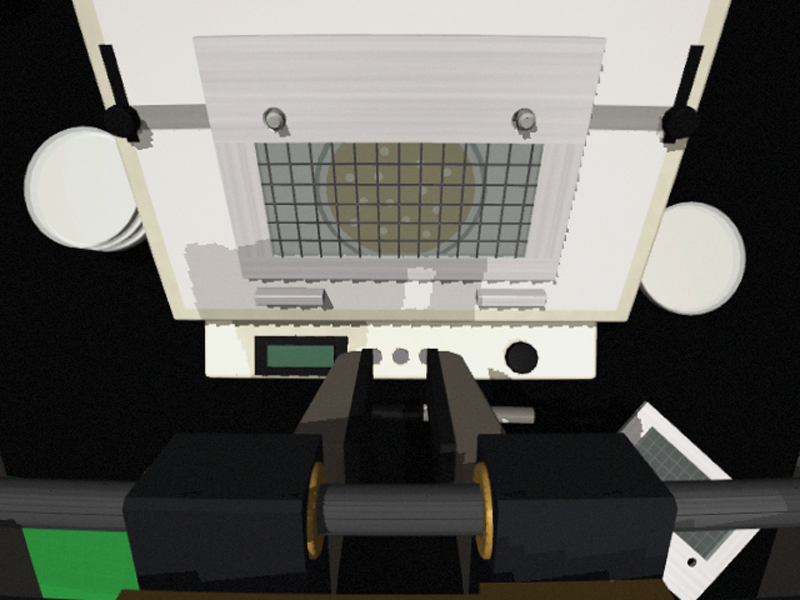

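The grid hangs on both pins, at (274,118) and (524,119). It is square and clear of the ledges, and nothing else has moved.

```bash
python3 -c "
from station import r
print(r.job_done())"
```

```text
the job is handed in; nothing more can be done
None
```

The grid now hangs on both pins, flat and square on the panel, and I handed the job in at about 20 s of the 64 s allowed. `job_done()` gave no verdict.

**What I did:** I pushed the grid about 28 mm to the left against its right edge until it was square under the pins. Then, with two fingertips between the ledges, I slid it about 11 mm up the slope until it dropped over both pins.

**Forces:** The readings I took between steps showed at most about 4 N while pushing. A single light press on the upper frame afterwards read about 7 N.

**Last checks:**
- The last picture shows both pins standing through both holes and the lower edge clear of the ledges. The dish, stack and marker look undisturbed. The tip box and tube rack were out of that view, but the arm did not come near them.
- The press met firm support at the height a flat plate should have.
- The robot was clear of everything, with only noise left in the force reading.

**Where the checks disagreed:**
- My camera estimates of the panel's centre line differed by 1 to 2 mm. The pins through both holes fix the sideways position better than that.
- The spacing of the holes in the pictures was too coarse to prove the grid is flat. I relied on the press for that.

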